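Close the spice grinder and hold its lid at the run mark

ROBOT

A 7-joint arm with a two-finger parallel gripper is mounted at the origin on the work surface. World frame = base frame: x ahead of the robot, y to its left, z up, the work surface at z = 0. Lengths are in m, angles in rad, forces in N, time in s.
With the tool pointing down it reaches from about 0.4 to 0.875 m from the base axis. Payload 19.3 kg.
Tool frame: the origin (TCP) lies at the very end of the fingers, on their centre line; the grasp point (between the pads) lies 19 mm behind it; z points along the fingers, y is the direction in which the jaws open and shut (so a half turn about z gives the same grasp; the last joint's range is limited). The gripper opens to 85 mm and grips with 20 to 120 N. Pads are 22 mm wide; open, the fingers measure 114 mm over their backs; the gripper's body (76 mm by 85 mm) begins 54 mm behind the grasp point. The pads swing forward as they close: fully open they stand 13 mm farther back than shut.
Start: joints at [-1.294, 0.521, -0.036, 1.599, 0.021, 1.021, -0.113], TCP at [0.212, 0.588, 0.231] pointing down, gripper open.
Joint ranges: [-2.91, 2.91], [-0.3, 2.13], [-1.5, 1.42], [0.17, 2.43], [-1.26, 4.41], [0.16, 1.93], [-2.52, 2.52]. Speed limits (rad/s): [1.89, 1.89, 2.39, 2.39, 3.01, 3.01, 3.01].

INTERFACE

Orientations are given as [roll, pitch, yaw] about the fixed x, y, z axes, in that order (R = Rz(yaw) Ry(pitch) Rx(roll)).
In Python, from workcell import bot, vision, job_done gives the robot as it stands.
- The arm moves only by the tool arm_command, never from a script. Its arguments are lists of equal length, an entry for each row: "gripper": the finger opening in cm, from 0 to 8.54; "slide": the shift along the tool's x, y, z in cm, a list of three; "turn": the turn, a rotation vector about the tool's x, y, z in degrees, a list of three. A call has 1 to 5 rows; each row is the pose to reach, as a shift and turn from the pose commanded when the call began, along the tool's axes at that moment; what a row does not reach only later rows make up. A row lasts 1/8 s, in which the tool goes at most 62.5 mm and 10.7 degrees, less where a joint would pass 70% of its speed; a pose out of reach is approached as far as the arm can. A call with a gripper value outside its range is refused whole. The fingers move at their own pace and stop on an object; "force" is the grip in N (left out, the last holds). Time passes only in rows, so rows that repeat a pose let the fingers close. It gives the time, the measured TCP pose, the force and the opening at its end, in the units of the state.
- bot.observe(): the state, without advancing time (a new reading comes with each control period).
- vision.grab_frame(name): name is "side" or "top" or "wrist"; returns the picture (384x512x3 uint8, blue, green, red); there is no depth.
- vision.camera_model(name): a dict with "mtx" (3x3 intrinsics, pixels), "T" (4x4, takes a point from camera to world coordinates). Camera axes: x right, y down, z forward; pixel columns grow to the right and rows downward; lengths in m; the calibration is good to about 2 mm. A picture is of the moment at which its call begins: read the wrist's pose just before it. camera_model takes no time and is no camera call; for the wrist camera it gives the pose at the moment of the call.
- job_done(): hands the job in, once; it reports no verdict.
The state is a dict: "clock": time; "qpos": joint angles; "qd": joint speeds; "joint_efforts": joint torques, N m; "position": TCP position; "tool_rot": TCP orientation; "force": force on the tool from outside, world axes, zero at the start; "moment": the same for the moment, N m; "grip_width": finger opening in m.
Only numpy, scipy, OpenCV 4.12 (cv2) and the standard library are available. Lean on these libraries where they do the work, as an engineer would, in place of code of your own. Each camera call takes 0.05 s, during which the arm holds its last target. There are 200 camera calls.

TASK

Set the small steel cup down into the well of the spice grinder and let go of it, then put the grey bayonet lid on with its two orange lugs down through the collar's gaps at the white marks until it sits flat. Twist the lid clockwise (seen from above) against its spring to the green run mark, halfway to the red lock mark, and finish while still holding it there: it springs back if released, and it must never be turned on so far that it clicks into its lock. Leave the jars, mug, pepper mill, bowl and spoon where they are.

Things in the scene. Friction and masses are not known exactly. Their poses are not given: they have to be found in the camera images.
- grinder: White round spice grinder fixed to the worktop, 132 mm across (black foot 140 mm), 110 mm tall; origin under its centre, z up. Rim marks, twice over, half a turn apart: white at the collar's two gaps (on the grinder's +x and -x axes), green (run) 0.70 rad = 40 degrees clockwise from them seen from above, red (lock) 1.40 rad clockwise.
- well_floor (a point): Centre of the floor of the grinder's open well, 70 mm above the grinder's origin. The well is 80 mm across up to 90 mm above the origin, then wider under the collar.
- collar (a point): Centre of the top of the grinder's grey collar, 110 mm above its origin. The collar is a flange 93 mm across inside and 6 mm thick, with two gaps 24 mm wide on the grinder's +x and -x axes for the lid's lugs. Axes as the grinder's.
- run_mark (a point): The green run mark on the grinder's rim, 40 degrees clockwise from the +x gap, 62 mm from the axis. A second one lies half a turn away.
- switch_ring (a joint): Sprung ring under the collar, turned by the lid's lugs with 4.5 mm play each way (it may lag the lid by 0.09 rad or a little more). 0 at rest (lugs at white), grows clockwise from above; 0.70 = green mark. A spring (0.2 N m at 0.70) turns it back when let go. From 1.05 the lugs meet sprung click balls (clearly stiffer); past about 1.33 they click over and stay locked at the stop, 1.40.
- lid: Grey round bayonet lid, about 0.22 kg, upright on the worktop; origin at the centre of its underside. Spigot 83 mm across, tapering to 78 at the bottom; two orange lugs, 12 mm wide, 5 mm thick, at its bottom edge on its +x and -x axes reach 54 mm from the axis. Brim 104 mm across, underside at 16 mm, rests on the collar: seated, the origin is 94 mm above the grinder's. Hollow to 47 mm. Half a turn is the same.
- lid_grip (a point): On the lid's axis, 76 mm above its underside, in the black grip bar with an orange stripe: 56 mm long along the lid's x (in line with the lugs), 16 mm thick across the lid's y, from 52 to 88 mm above the underside. Below it the lid's roof, 68 mm across, is 52 mm above the underside. Axes as the lid's.
- cup: Small round steel grinding cup, about 0.15 kg, 72 mm across the rim, 60 mm at the foot, 22 mm tall, with a black upright round stem 16 mm in diameter at its centre reaching 65 mm above the underside; origin at the centre of its underside. In the grinder it rests on the well's floor and the stem stands 25 mm above the collar.
- jar_pasta: Bystander, not to be moved: closed clear glass jar with steel cap, 80 mm across, 110 mm tall; origin at the centre of its underside.
- jar_spice: Bystander, not to be moved: closed amber glass jar with steel cap, 64 mm across, 85 mm tall; origin at the centre of its underside.
- mug: Bystander, not to be moved: blue ceramic mug, 80 mm across, 95 mm tall, handle to its +y; origin at the centre of its underside.
- pepper_mill: Bystander, not to be moved: dark wooden pepper mill, 54 mm across, 150 mm tall; origin at the centre of its underside.
- bowl: Bystander, not to be moved: white ceramic bowl, 124 mm across, 55 mm tall; origin at the centre of its underside.
- spoon: Bystander, not to be moved: wooden spoon, 200 mm long, lying along its x; origin at the centre of its underside (near its middle).
Things that resemble listed ones, but are neither listed nor needed, are in the scene too. What is shaped like the cup but purple is not meant. Leave any turquoise look-alike of the lid alone.

How it is judged:
On the way, in this order (a step that is already met when the one before it is completed fails the run):
1. the cup stands in the grinder's well, let go, upright on its floor (z of cup in the frame of grinder between 0.064 and 0.076 m and horizontal distance between cup and grinder below 0.012 m and angle between cup's own z axis and vertical below 0.12 rad and contact force between the fingers and cup below 0.1 N and linear speed of cup below 0.02 m/s), for 0.2 s.
2. the lid sits flat on the collar with its lugs through the gaps, not yet twisted (z of cup in the frame of grinder between 0.064 and 0.076 m and horizontal distance between cup and grinder below 0.012 m and angle between cup's own z axis and vertical below 0.12 rad and z of lid in the frame of grinder between 0.088 and 0.0985 m and horizontal distance between lid and grinder below 0.006 m and angle between lid's own z axis and vertical below 0.08 rad and value of joint switch_ring below 0.3 rad), for 0.2 s.
At the end, for the whole second after the job is handed in: The cup rests in the well (upright, within 6 mm of the floor height), the lid sits flat in the collar (within 6 mm of the axis, under 4.5 mm lifted), the switch ring stands still at 0.70 +/- 0.15 rad, and the fingers are holding the lid (contact force over 2 N) through the last second (z of cup in the frame of grinder between 0.064 and 0.076 m and horizontal distance between cup and grinder below 0.012 m and angle between cup's own z axis and vertical below 0.12 rad and z of lid in the frame of grinder between 0.088 and 0.0985 m and horizontal distance between lid and grinder below 0.006 m and angle between lid's own z axis and vertical below 0.08 rad and value of joint switch_ring between 0.55 and 0.85 rad and velocity of joint switch_ring between -0.1 and 0.1 rad/s and contact force between the fingers and lid above 2 N); the arm keeps its last pose, push and grip.
It fails at once if the lid was turned past its lock click (value of joint switch_ring above 1.3 rad).
It fails at once if a jar, mug, pepper mill, bowl or spoon was moved by more than 30 mm (distance of any of jar_pasta, jar_spice, mug, pepper_mill, bowl, spoon from where it was at the start of the episode above 0.03 m).
It fails at once if a jar, the mug, pepper mill or bowl was tipped over (angle between any of jar_pasta, jar_spice, mug, pepper_mill, bowl's own z axis and vertical above 0.5 rad).
It also fails if it takes over 56 s, if anything falls off the work surface, if the arm or the gripper's body presses on something with over 40 N, if the wrist force passes 120 N, or if a joint passes its speed limit or range.

## Working session

There is one attempt and no reset: what is moved stays moved. The work goes in short steps, Python scripts to look and compute and a tool call to move; the robot and the scene stay as the last step left them, time stands still between calls to the robot, and variables do not carry over. Pictures are saved under pics/ and viewed, about 8 in all and at most 12, crops included, and the job is handed in when it is done.

Besides the shell and the picture viewer there is one more tool, called after ">>>" by a JSON object that holds its "method" and its "body". arm_command: Moves the arm, as the interface text tells. Its arguments: {"type":"object","properties":{"gripper":{"type":"array","items":{"type":"number"}},"slide":{"type":"array","items":{"type":"array","items":{"type":"number"}}},"turn":{"type":"array","items":{"type":"array","items":{"type":"number"}}},"force":{"type":"number"}},"required":["gripper","slide","turn"]}

```bash
mkdir -p pics; ls; python3 - <<'E'
from workcell import bot,vision
import cv2,numpy as np
print(bot.observe())
a=vision.grab_frame("top");b=vision.grab_frame("side")
cv2.imwrite("pics/top0.png",a);cv2.imwrite("pics/side0.png",b)
cv2.imwrite("pics/a0.png",cv2.resize(a,(800,600),interpolation=cv2.INTER_CUBIC))
for n in("top","side","wrist"):print(n,vision.camera_model(n))
E
```

```text
pics
{'clock': 0.0, 'qpos': array([-1.29421404,  0.52203185, -0.03634725,  1.59997559,  0.02119865,
        1.02108733, -0.11280888]), 'qd': array([-0.0003377 ,  0.0002432 ,  0.00072305,  0.00067151,  0.00077185,
        0.00062274,  0.00036455]), 'joint_efforts': array([ 8.38586548e-04, -9.27123499e+01,  1.98032521e+00, -3.69943142e+01,
        1.80380931e-02,  7.89669662e-03,  8.42749955e-06]), 'position': array([0.21233381, 0.58748462, 0.230726  ]), 'tool_rot': array([-3.14047744e+00,  6.75351778e-05,  2.79480747e+00]), 'force': array([ 0.18825407,  0.06538414, -0.16628058]), 'moment': array([ 0.00379487, -0.03557103,  0.04357128]), 'grip_width': 0.08552407106229996}
top {'mtx': array([[350.3553788 ,   0.        , 254.30342911],
       [  0.        , 350.3553788 , 183.19107028],
       [  0.        ,   0.        ,   1.        ]]), 'T': array([[-1.58607538e-02, -9.94617357e-01,  1.02395071e-01,
         4.31820224e-01],
       [-9.99873790e-01,  1.58712966e-02, -7.11801088e-04,
         4.04118433e-02],
       [-9.17172825e-04, -1.02393437e-01, -9.94743556e-01,
         1.44128781e
[... 327 characters left out ...]
      -1.12240575e-01],
       [-6.17841425e-01, -5.73892774e-01,  5.37511914e-01,
        -7.99783692e-01],
       [ 1.84496284e-04, -6.83699903e-01, -7.29763255e-01,
         1.23933995e+00],
       [ 0.00000000e+00,  0.00000000e+00,  0.00000000e+00,
         1.00000000e+00]])}
wrist {'mtx': array([[287.08814567,   0.        , 253.25203603],
       [  0.        , 287.08814567, 194.86696662],
       [  0.        ,   0.        ,   1.        ]]), 'T': array([[ 0.33977909,  0.89761591,  0.28077722,  0.1399921 ],
       [ 0.94050328, -0.32366867, -0.10340297,  0.61257415],
       [-0.00193736,  0.29920606, -0.95418655,  0.37456033],
       [ 0.        ,  0.        ,  0.        ,  1.        ]])}
```

View pics/a0.png

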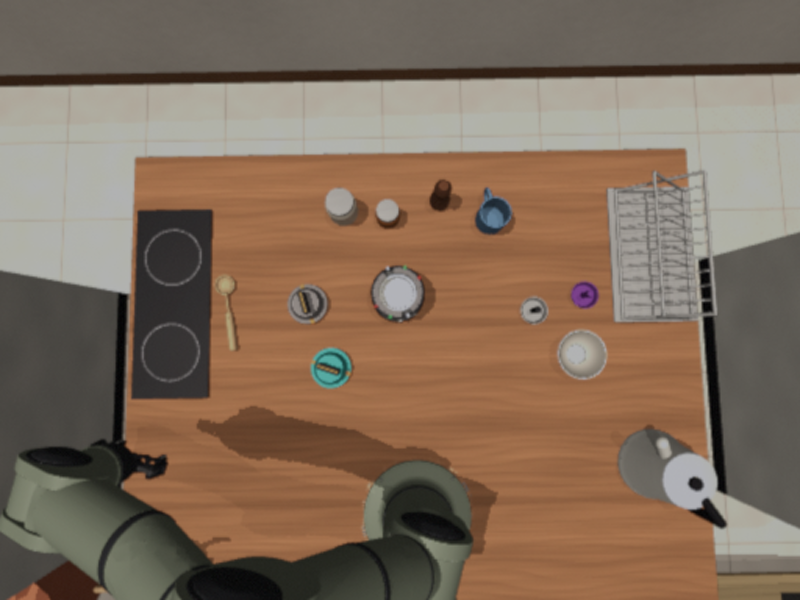

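View pics/side0.png

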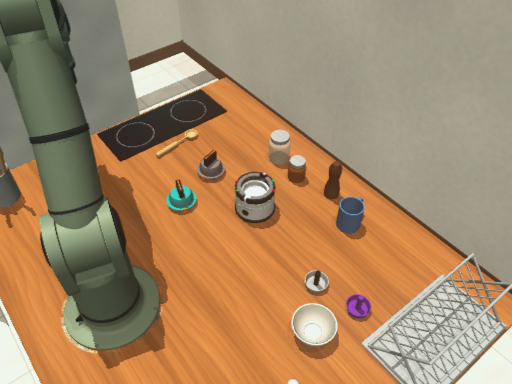

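The top view (800x600) shows these candidates:
- **Cup:** the steel one at (534,310) or the purple one at (585,295). The steel one is meant.
- **Lid:** the grey one at (307,304) or the turquoise one at (331,368). The grey one is meant.
- **Grinder:** at (398,293).

I'll confirm these in one enlarged crop and compute positions.

```bash
cat > h.py <<'E'
import numpy as np,cv2
from workcell import bot,vision
from scipy.spatial.transform import Rotation as R
def ray(cam,u,v,z,M=None):
    M=M or vision.camera_model(cam);T=M["T"]
    d=T[:3,:3]@np.linalg.inv(M["mtx"])@[u,v,1];o=T[:3,3]
    return o+d*(z-o[2])/d[2]
def proj(cam,p,M=None):
    M=M or vision.camera_model(cam);T=M["T"]
    q=M["mtx"]@(T[:3,:3].T@(np.asarray(p)-T[:3,3]));return q[:2]/q[2]
def totool(p):  # target world TCP point -> tool-axis shift in cm
    s=bot.observe();return R.from_euler('xyz',s["tool_rot"]).as_matrix().T@(np.asarray(p)-s["position"])*100
E
python3 - <<'E'
from h import *
a=cv2.imread("pics/top0.png");b=cv2.imread("pics/side0.png")
f=lambda im,u,v:cv2.resize(im[v-24:v+24,u-24:u+24],(264,264),interpolation=cv2.INTER_CUBIC)
t=[(197,194),(255,188),(342,198)];s=[(211,166),(255,196),(317,282)]
cv2.imwrite("pics/c1.png",np.vstack([np.hstack([f(a,*p) for p in t]),np.hstack([f(b,*p) for p in s])]))
for n,(u,v),z in(("lid grip top",(196,194),.088),("grinder rim",(255,187.5),.11),("cup rim",(341.7,198.5),.022)):print(n,ray("top",u,v,z))
E
```

```text
lid grip top [0.53266303 0.2657936  0.088     ]
grinder rim [0.55229184 0.03706421 0.11      ]
cup rim [ 0.50989354 -0.31380857  0.022     ]
```

View pics/c1.png

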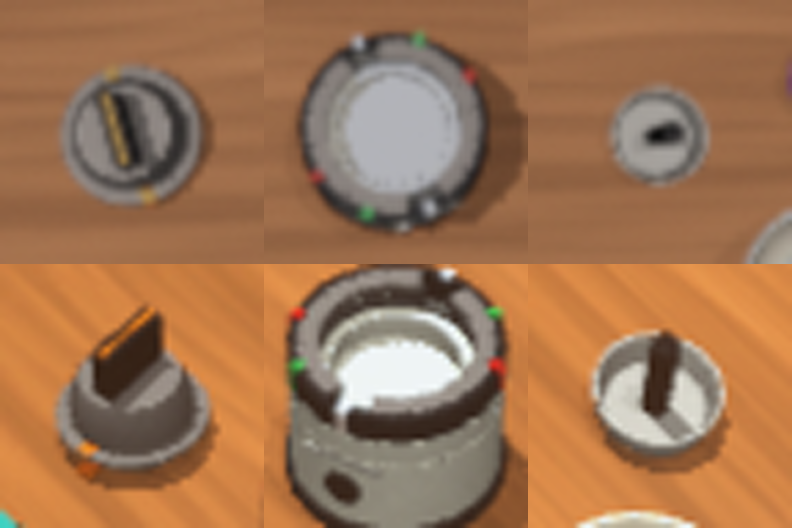

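The crop shows the grey lid with its orange stripe (top-left), the grinder with white marks at panel (94,42) and (166,207), and the steel cup (right). All three match the description. Lid yaw is about 0.28 and the grinder gap axis is at about 0.41. I'll move toward the cup.

>>> {"method": "arm_command", "body": {"gripper": [4.5,4.5,4.5,4.5,4.5], "slide": [[-5.7,-1.9,-0.4],[-11.5,-3.8,-0.8],[-17.2,-5.7,-1.2],[-23,-7.6,-1.6],[-28.7,-9.5,-2]], "turn": [[0,0,0],[0,0,0],[0,0,0],[0,0,0],[0,0,0]]}}

```text
clock: 0.72
position: [0.4514, 0.3994, 0.2513]
tool_rot: [-3.141, -0.0, 2.795]
force: [0.8, 0.5, -0.2]
grip_width: 0.045
```

>>> {"method": "arm_command", "body": {"gripper": [4.5,4.5,4.5,4.5,4.5], "slide": [[-3.5,-4.9,0],[-7,-9.8,0],[-10.4,-14.7,0],[-13.9,-19.6,0],[-17.4,-24.5,0]], "turn": [[0,0,0],[0,0,0],[0,0,0],[0,0,0],[0,0,0]]}}

```text
clock: 1.35
position: [0.5306, 0.1094, 0.2512]
tool_rot: [-3.142, -0.0, 2.795]
force: [0.8, 1.5, 0.2]
grip_width: 0.0451
```

>>> {"method": "arm_command", "body": {"gripper": [4.5,4.5,4.5,4.5,4.5], "slide": [[-1.7,-5.8,0],[-3.3,-11.6,0],[-5,-17.3,0],[-6.6,-23.1,0],[-8.3,-28.9,0]], "turn": [[0,0,9],[0,0,18],[0,0,27],[0,0,36],[0,0,45]]}}

```text
clock: 1.98
position: [0.5098, -0.1905, 0.2513]
tool_rot: [3.142, -0.0, 2.005]
force: [1.0, 0.7, 0.9]
grip_width: 0.0451
```

>>> {"method": "arm_command", "body": {"gripper": [4.5,4.5,4.5,4.5], "slide": [[-3.8,-1.7,3],[-7.5,-3.5,6],[-11.2,-5.2,9],[-11.2,-5.2,9]], "turn": [[0,0,0],[0,0,0],[0,0,0],[0,0,0]]}}

```text
clock: 2.48
position: [0.5086, -0.3147, 0.1588]
tool_rot: [-3.138, -0.002, 2.005]
force: [-0.7, 0.2, -0.7]
grip_width: 0.0452
```

```bash
python3 - <<'E'
from h import *
s=bot.observe();M=vision.camera_model("wrist");a=vision.grab_frame("wrist");cv2.imwrite("pics/w1.png",a)
print(s["position"],s["tool_rot"],s["qpos"],proj("wrist",s["position"],M))
np.savez("w1",T=M["T"],mtx=M["mtx"])
E
```

```text
[ 0.50858751 -0.31473566  0.15883213] [-3.13807308e+00 -1.86161934e-03  2.00537877e+00] [ 0.22794663  0.59014735  0.33058916  1.75099148 -0.241715    0.84422115
  1.10328743] [254.98122175 247.23849053]
```

View pics/w1.png

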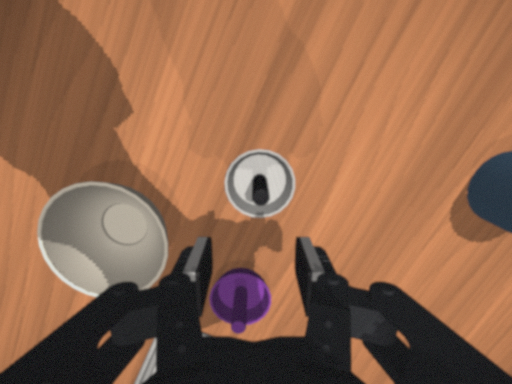

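The wrist view has the steel cup rim centred near (260,183) with its stem at (260,190). The purple cup is at (240,297) and is not the target.

```bash
python3 - <<'E'
from h import *
d=np.load("w1.npz");M={k:d[k] for k in d}
p=ray("w",259.8,183,.022,M);print("rim",p,"rim from top",ray("top",341.7,198.5,.022))
print(proj("w",[*p[:2],.065],M),proj("w",[*p[:2],.003],M))
print(totool([p[0],p[1],.036]))
E
```

```text
rim [ 0.51303649 -0.31221026  0.022     ] rim from top [ 0.50989354 -0.31380857  0.022     ]
[260.67551814 195.80118322] [259.48737005 178.42895448]
[-0.08660385  0.3585293  12.40540771]
```

>>> {"method": "arm_command", "body": {"gripper": [4.5,4.5,4.5,4.5,4.5], "slide": [[0,0.4,2],[0,0.4,6.5],[0,0.4,10.5],[0,0.4,12.4],[0,0.4,12.4]], "turn": [[0,0,0],[0,0,0],[0,0,0],[0,0,0],[0,0,0]]}}

```text
clock: 3.15
position: [0.5142, -0.3097, 0.0367]
tool_rot: [-3.141, -0.001, 2.01]
force: [0.3, -0.7, 0.5]
grip_width: 0.045
```

>>> {"method": "arm_command", "body": {"gripper": [0.8,0.8,0.8,0.8,0.8], "slide": [[0,0,0],[0,0,0],[0,0,0],[0,0,0],[0,0,0]], "turn": [[0,0,0],[0,0,0],[0,0,0],[0,0,0],[0,0,0]], "force": 40}}

```text
clock: 3.78
position: [0.5148, -0.3108, 0.0384]
tool_rot: [3.141, 0.001, 2.009]
force: [-2.2, 1.0, 8.8]
grip_width: 0.015
```

>>> {"method": "arm_command", "body": {"gripper": [0.8,0.8,0.8,0.8,0.8], "slide": [[0,0,-4],[0,0,-9.5],[0,0,-15],[2,1.2,-17],[4.9,3,-17]], "turn": [[0,0,0],[0,0,0],[0,0,0],[0,0,0],[0,0,0]]}}

```text
clock: 4.4
position: [0.5212, -0.2537, 0.2096]
tool_rot: [3.139, 0.003, 2.008]
force: [0.5, 0.7, -2.1]
grip_width: 0.0147
```

>>> {"method": "arm_command", "body": {"gripper": [0.8,0.8,0.8,0.8,0.8], "slide": [[5.5,3.4,0],[11,6.7,0],[16.5,10,0],[21.5,13,0],[25,15.1,0]], "turn": [[0,0,0],[0,0,0],[0,0,0],[0,0,0],[0,0,0]]}}

```text
clock: 5.03
position: [0.5512, 0.0403, 0.2078]
tool_rot: [3.141, -0.001, 2.012]
force: [0.9, -0.0, -1.6]
grip_width: 0.0148
```

```bash
python3 - <<'E'
from h import *
s=bot.observe();M=vision.camera_model("wrist");a=vision.grab_frame("wrist");cv2.imwrite("pics/w2.png",a)
print(s["position"],s["tool_rot"],s["grip_width"],s["force"])
np.savez("w2",T=M["T"],mtx=M["mtx"])
for z in(.552,.037,.11),(.552,.037,.07):print(proj("w",z,M))
E
```

```text
[0.55117335 0.04033356 0.20777813] [ 3.14066202e+00 -5.41807814e-04  2.01169171e+00] 0.014789309073368392 [ 0.92444902 -0.03178198 -1.62142842]
[253.60205038 198.35265625]
[253.54410959 186.14255116]
```

View pics/w2.png

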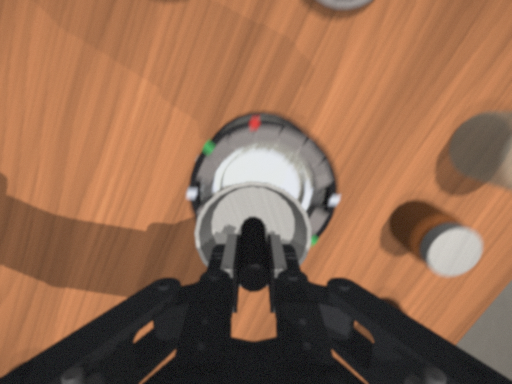

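The cup is held. The grinder below shows white marks at (192,193) and (334,200), green at (209,147) and (314,241), and red at (255,123).

```bash
python3 - <<'E'
from h import *
d=np.load("w2.npz");M={k:d[k] for k in d}
a=ray("w",192,193,.11,M);b=ray("w",334,200,.11,M);c=(a+b)/2
print(c,np.linalg.norm(a-b),np.arctan2(*(b-a)[[1,0]]),np.arctan2(*(a-b)[[1,0]]))
g=ray("w",209,147,.11,M);h=ray("w",314,241,.11,M);print((g+h)/2,np.linalg.norm(g-h))
for u,v in((248.1,171.6),(261.2,201.6)):print("top",ray("top",u,v,.11))
print(totool([c[0],c[1],.107]))
E
```

```text
[0.55900095 0.04219346 0.11      ] 0.12569434371628366 0.3892031390879954 -2.7523895145017976
[0.55969409 0.04262324 0.11      ] 0.1276900910823468
top [0.61389514 0.06252565 0.11      ]
top [0.49813837 0.0143757  0.11      ]
[-0.66098788  0.50645391 10.0474436 ]
```

>>> {"method": "arm_command", "body": {"gripper": [0.8,0.8,0.8,0.8,0.8], "slide": [[-0.6,0.4,1],[-0.6,0.4,5],[-0.6,0.4,8.5],[-0.6,0.4,9.8],[-0.6,0.4,9.8]], "turn": [[0,0,0],[0,0,0],[0,0,0],[0,0,0],[0,0,0]]}}

```text
clock: 5.7
position: [0.5573, 0.0339, 0.1084]
tool_rot: [-3.141, -0.002, 2.009]
force: [1.7, 11.2, -6.3]
grip_width: 0.0149
```

```bash
python3 - <<'E'
from h import *
s=bot.observe();print(s["position"],s["force"],s["grip_width"])
E
```

```text
[0.55731163 0.03385477 0.10835489] [ 1.71132448 11.21232264 -6.34166312] 0.014908310417043541
```

>>> {"method": "arm_command", "body": {"gripper": [0.8,0.8], "slide": [[0,0,0],[0,0,0]], "turn": [[0,0,0],[0,0,0]]}}

```text
clock: 5.95
position: [0.5574, 0.0338, 0.109]
tool_rot: [3.141, -0.002, 2.009]
force: [0.9, 11.2, -4.9]
grip_width: 0.0144
```

```bash
python3 - <<'E'
from h import *
s=bot.observe();print(s["position"],s["force"],s["tool_rot"])
a=vision.grab_frame("wrist");b=vision.grab_frame("side")
cv2.imwrite("pics/p1.png",np.hstack([cv2.resize(a,(400,300)),cv2.resize(b[146:246,195:328],(400,300),interpolation=cv2.INTER_CUBIC)]))
E
```

```text
[0.55741322 0.03381529 0.10899264] [ 0.90710098 11.19692304 -4.93388817] [ 3.14116181e+00 -1.51420055e-03  2.00900172e+00]
```

View pics/p1.png

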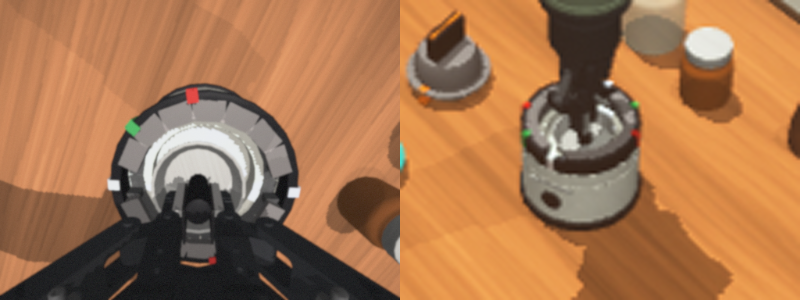

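The cup is in the well but pressing on the -y wall (11 N), about 8 mm short of the measured centre (.558,.042). I'll shift it over, then release.

>>> {"method": "arm_command", "body": {"gripper": [0.8,0.8,0.8], "slide": [[0.3,0.2,-0.2],[0.6,0.4,-0.1],[0.6,0.4,0]], "turn": [[0,0,0],[0,0,0],[0,0,0]]}}

```text
clock: 6.42
position: [0.5585, 0.0402, 0.1092]
tool_rot: [-3.141, 0.0, 2.009]
force: [-0.3, -0.3, -2.7]
grip_width: 0.0148
```

Lateral force is gone, so I'll release, retreat, and look down at the grinder.

>>> {"method": "arm_command", "body": {"gripper": [4,4,4,4,4], "slide": [[0,0,0],[0,0,0],[0,0,-1],[0,0,-5],[0,0,-11]], "turn": [[0,0,0],[0,0,0],[0,0,0],[0,0,0],[0,0,0]]}}

```text
clock: 7.05
position: [0.5578, 0.0403, 0.2203]
tool_rot: [-3.139, -0.0, 2.009]
force: [0.9, -0.7, 0.1]
grip_width: 0.0399
```

>>> {"method": "arm_command", "body": {"gripper": [4,4,4], "slide": [[-3,0,0],[-6,0,0],[-6,0,0]], "turn": [[0,0,0],[0,0,0],[0,0,0]]}}

```text
clock: 7.42
position: [0.5844, -0.0161, 0.2201]
tool_rot: [3.141, 0.001, 2.006]
force: [-0.8, 0.1, 0.3]
grip_width: 0.0395
```

```bash
python3 - <<'E'
from h import *
s=bot.observe();M=vision.camera_model("wrist");a=vision.grab_frame("wrist");cv2.imwrite("pics/w3.png",a)
print(s["position"],s["tool_rot"],s["qd"].round(3))
np.savez("w3",T=M["T"],mtx=M["mtx"])
u,v=proj("w",(.558,.041,.11),M);print(u,v);u,v=int(u)-100,int(v)-75;u=max(u,0);v=max(v,0);print(u,v)
cv2.imwrite("pics/w3c.png",cv2.resize(a[v:v+150,u:u+200],(800,600),interpolation=cv2.INTER_CUBIC))
E
```

```text
[ 0.58444357 -0.01614621  0.22011955] [3.14100852e+00 1.23943805e-03 2.00636568e+00] [-0.033 -0.006 -0.026  0.02  -0.004 -0.005 -0.028]
254.59180795695573 120.08329595111846
154 45
```

View pics/w3c.png

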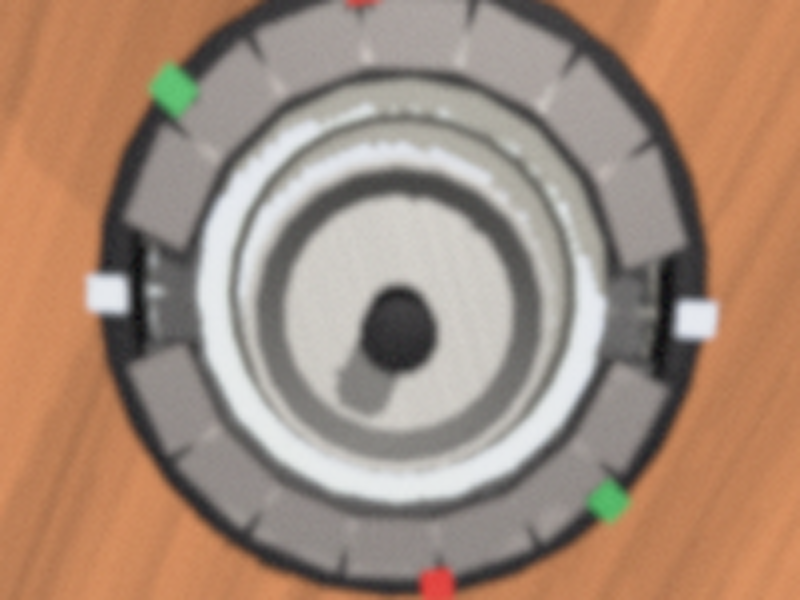

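The cup stands upright in the well, with its stem at crop (399,328). White marks are at (107,293) and (696,319), green at (174,91) and (609,502).

```bash
python3 - <<'E'
from h import *
d=np.load("w3.npz");M={k:d[k] for k in d}
f=lambda x,y:ray("w",154+x/4-.375,45+y/4-.375,.11,M)
for p,q in(((107,293),(696,319)),((174,91),(609,502)),((362,-2),(437,585))):
  a,b=f(*p),f(*q);print((a+b)/2,np.linalg.norm(a-b),np.arctan2(*(b-a)[[1,0]]))
print("stem",ray("w",154+399/4,45+328/4,.135,M))
print(totool([.536,.268,.2]), bot.observe()["position"],bot.observe()["tool_rot"])
E
```

```text
[0.55809898 0.04008151 0.11      ] 0.12638960119488152 0.39288731530470045
[0.55827153 0.03989467 0.11      ] 0.12627733600377647 -0.30579789201964486
[0.55870375 0.03869205 0.11      ] 0.12290501680935352 -1.0034191121957243
stem [0.55897395 0.03710692 0.135     ]
[27.64349411  7.60909985  1.97685021] [ 0.58402641 -0.0146605   0.21983479] [3.14129608e+00 3.21449758e-04 2.00772939e+00]
```

>>> {"method": "arm_command", "body": {"gripper": [4,4,4,4,4], "slide": [[5.6,1.5,0],[11.1,3,0],[16.7,4.6,0],[22.2,6.1,0],[27.7,7.6,0]], "turn": [[0,0,-8],[0,0,-16],[0,0,-24],[0,0,-32],[0,0,-40]]}}

```text
clock: 8.1
position: [0.534, 0.2718, 0.2199]
tool_rot: [3.141, 0.0, 2.713]
force: [0.6, 0.3, -0.5]
grip_width: 0.0404
```

>>> {"method": "arm_command", "body": {"gripper": [4,4,4,4,4], "slide": [[0,0,0.5],[0,0,1],[0,0,1],[0,0,1],[0,0,1]], "turn": [[0,0,-10],[0,0,-20],[0,0,-30],[0,0,-41],[0,0,-41]]}}

```text
clock: 8.72
position: [0.5348, 0.2697, 0.2096]
tool_rot: [3.141, 0.0, -2.86]
force: [-0.2, -0.0, 0.2]
grip_width: 0.04
```

```bash
python3 - <<'E'
from h import *
s=bot.observe();M=vision.camera_model("wrist");a=vision.grab_frame("wrist");cv2.imwrite("pics/w4.png",a)
print(s["position"],s["tool_rot"],s["qpos"].round(3),s["qd"].round(3))
np.savez("w4",T=M["T"],mtx=M["mtx"])
u,v=proj("w",(.536,.268,.05),M);print(u,v);u,v=int(u)-100,int(v)-75;u=max(u,0);v=max(v,0);print(u,v)
cv2.imwrite("pics/w4c.png",cv2.resize(a[v:v+150,u:u+200],(800,600),interpolation=cv2.INTER_CUBIC))
E
```

```text
[0.53475356 0.26965302 0.20962579] [ 3.14125947e+00  7.82262386e-05 -2.86024435e+00] [-0.53   0.503 -0.051  1.693  0.03   0.946  1.26 ] [-0.007  0.001  0.02  -0.    -0.013 -0.003 -0.064]
252.43562122290672 180.0506323092204
152 105
```

View pics/w4c.png

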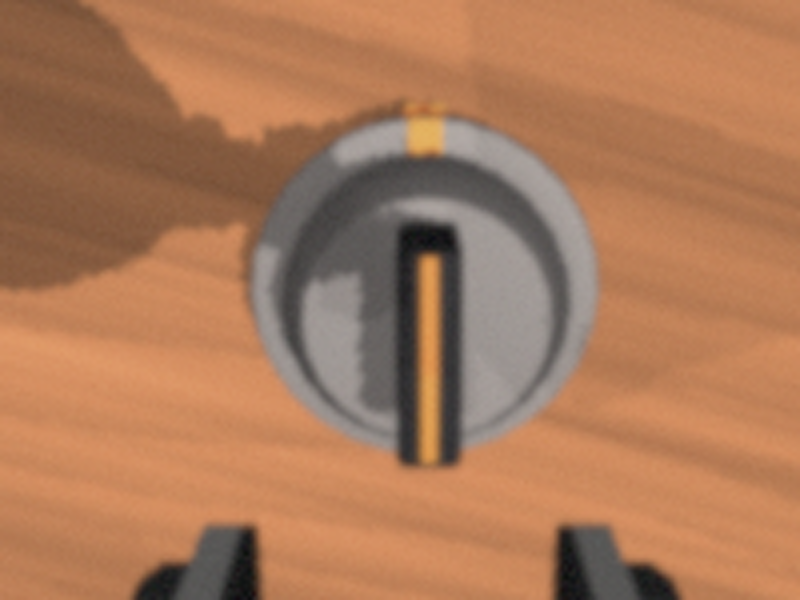

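The lid is well aligned with the tool. The stripe runs from (429,253) to (429,465) in the crop, with a lug mark at (426,135).

```bash
python3 - <<'E'
from h import *
d=np.load("w4.npz");M={k:d[k] for k in d}
f=lambda x,y,z:ray("w",152+x/4-.375,105+y/4-.375,z,M)
a,b=f(429.5,253,.088),f(429.5,465,.088);c=(a+b)/2
print(c,np.linalg.norm(a-b),np.arctan2(*(b-a)[[1,0]]),"brim L/R",(f(250,285,.02)+f(598,285,.02))/2)
s=bot.observe();print(s["position"],s["tool_rot"]);print(totool([c[0],c[1],.057]))
E
```

```text
[0.5392952  0.27569609 0.088     ] 0.05377658130788977 0.2874806638252921 brim L/R [0.53678855 0.2745607  0.02      ]
[0.53482359 0.26953389 0.20955354] [ 3.14134670e+00  2.36986898e-05 -2.86337749e+00]
[-0.59884388  0.46596478 15.25548298]
```

>>> {"method": "arm_command", "body": {"gripper": [4,4,4,4,4], "slide": [[-0.5,0.45,4],[-0.5,0.45,9],[-0.5,0.45,13.5],[-0.5,0.45,15.2],[-0.5,0.45,15.2]], "turn": [[0,0,0],[0,0,0],[0,0,0],[0,0,0],[0,0,0]]}}

```text
clock: 9.4
position: [0.5385, 0.275, 0.0572]
tool_rot: [-3.141, -0.001, -2.862]
force: [0.7, -0.3, 1.3]
grip_width: 0.04
```

>>> {"method": "arm_command", "body": {"gripper": [0.8,0.8,0.8,0.8,0.8], "slide": [[0,0,0],[0,0,0],[0,0,0],[0,0,0],[0,0,0]], "turn": [[0,0,0],[0,0,0],[0,0,0],[0,0,0],[0,0,0]], "force": 70}}

```text
clock: 10.02
position: [0.5396, 0.2756, 0.0589]
tool_rot: [3.141, 0.003, -2.86]
force: [-1.4, 1.7, 10.0]
grip_width: 0.0149
```

>>> {"method": "arm_command", "body": {"gripper": [0.8,0.8,0.8,0.8,0.8], "slide": [[0,0,-2],[0,0,-6],[0,0,-11],[0,0,-15],[0,0,-16.8]], "turn": [[0,0,0],[0,0,0],[0,0,0],[0,0,0],[0,0,0]]}}

```text
clock: 10.65
position: [0.5393, 0.2751, 0.2294]
tool_rot: [3.141, 0.004, -2.861]
force: [0.0, 0.5, -2.1]
grip_width: 0.015
```

>>> {"method": "arm_command", "body": {"gripper": [0.8,0.8,0.8,0.8,0.8], "slide": [[1,-5,0],[2,-10.5,0],[3.2,-16,0],[4.3,-21,0],[4.7,-23.1,0]], "turn": [[0,0,-1.5],[0,0,-3],[0,0,-4.5],[0,0,-6.4],[0,0,-6.4]]}}

```text
clock: 11.28
position: [0.5576, 0.0364, 0.2269]
tool_rot: [-3.14, 0.001, -2.752]
force: [0.1, 0.3, -3.0]
grip_width: 0.0149
```

>>> {"method": "arm_command", "body": {"gripper": [0.8,0.8], "slide": [[0,0,0],[0,0,0]], "turn": [[0,0,0],[0,0,0]]}}

```text
clock: 11.52
position: [0.5577, 0.0407, 0.2262]
tool_rot: [3.141, 0.001, -2.748]
force: [0.4, 0.2, -1.5]
grip_width: 0.0151
```

```bash
python3 - <<'E'
from h import *
s=bot.observe();M=vision.camera_model("wrist");a=vision.grab_frame("wrist");cv2.imwrite("pics/w5.png",a)
b=vision.grab_frame("side")
print(s["position"],s["tool_rot"],s["grip_width"],s["force"])
np.savez("w5",T=M["T"],mtx=M["mtx"])
print(proj("w",(.558,.040,.11),M),proj("w",s["position"]-[0,0,.055],M))
cv2.imwrite("pics/p5.png",np.vstack([np.hstack([cv2.resize(a[90:378,64:448],(480,360)),cv2.resize(b[116:236,188:288],(300,360),interpolation=cv2.INTER_CUBIC)])]))
E
```

```text
[0.55766546 0.04074062 0.22615657] [ 3.14138087e+00  8.70996789e-04 -2.74792665e+00] 0.015146681306664076 [ 0.37645679  0.22750869 -1.54642996]
[253.3872976  190.78751301] [254.47434936 214.33669337]
```

View pics/p5.png

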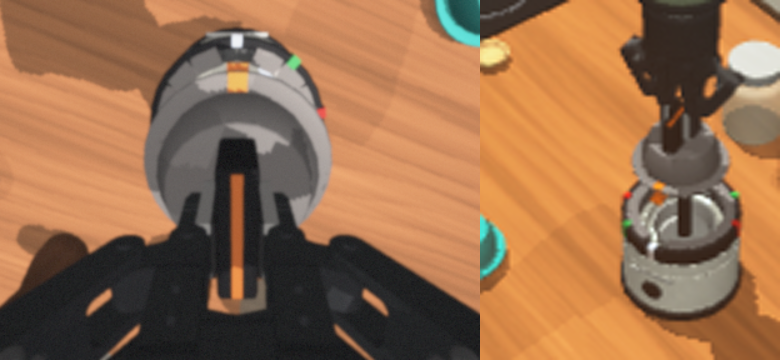

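The wrist view shows the lug at (237,77) directly in line with the white mark at (237,40). The side view shows the lid hanging level over the grinder. I'll lower it.

>>> {"method": "arm_command", "body": {"gripper": [0.8,0.8,0.8,0.8,0.8], "slide": [[0,0,2],[0,0,4.5],[0,0,5.2],[0,0,5.2],[0,0,5.2]], "turn": [[0,0,0],[0,0,0],[0,0,0],[0,0,0],[0,0,0]]}}

```text
clock: 12.25
position: [0.5582, 0.0402, 0.1742]
tool_rot: [-3.141, 0.001, -2.748]
force: [0.2, -0.7, -0.8]
grip_width: 0.0146
```

>>> {"method": "arm_command", "body": {"gripper": [0.8,0.8,0.8,0.8,0.8], "slide": [[0,0,0.3],[0,0,0.6],[0,0,0.9],[0,0,1.2],[0,0,1.2]], "turn": [[0,0,0],[0,0,0],[0,0,0],[0,0,0],[0,0,0]]}}

```text
clock: 12.88
position: [0.5576, 0.0399, 0.161]
tool_rot: [3.141, -0.0, -2.748]
force: [-1.0, -0.4, -1.3]
grip_width: 0.0147
```

Lugs are through without contact. I'll lower the rest of the way to gentle contact.

>>> {"method": "arm_command", "body": {"gripper": [0.8,0.8,0.8,0.8,0.8], "slide": [[0,0,0.4],[0,0,0.7],[0,0,0.8],[0,0,0.9],[0,0,0.9]], "turn": [[0,0,0],[0,0,0],[0,0,0],[0,0,0],[0,0,0]]}}

```text
clock: 13.5
position: [0.5575, 0.0401, 0.153]
tool_rot: [3.141, -0.0, -2.748]
force: [-7.9, 1.4, 12.2]
grip_width: 0.0151
```

```bash
python3 - <<'E'
from h import *
s=bot.observe();print(s["position"],s["force"],s["moment"])
E
```

```text
[0.55748759 0.04011245 0.15295774] [-7.91418992  1.43031096 12.24438015] [-0.1091739   1.31992407 -0.0851068 ]
```

>>> {"method": "arm_command", "body": {"gripper": [0.8,0.8,0.8,0.8], "slide": [[0.1,0,0],[0.15,0,0],[0.15,0,0],[0.15,0,0]], "turn": [[0,0,0],[0,0,0],[0,0,0],[0,0,0]]}}

```text
clock: 14.0
position: [0.5572, 0.04, 0.153]
tool_rot: [-3.141, 0.002, -2.748]
force: [1.6, 2.6, 5.8]
grip_width: 0.0148
```

```bash
python3 - <<'E'
from h import *
s=bot.observe();print(s["position"],s["force"],s["moment"],s["tool_rot"])
a=vision.grab_frame("wrist");b=vision.grab_frame("side")
cv2.imwrite("pics/p6.png",np.vstack([np.hstack([cv2.resize(a[90:378,64:448],(480,360)),cv2.resize(b[136:236,205:305],(300,360),interpolation=cv2.INTER_CUBIC)])]))
E
```

```text
[0.55724996 0.0399517  0.15298358] [1.58638047 2.64475729 5.78149856] [ 0.45269726 -0.48926346  0.06874173] [-3.14137676e+00  2.25483198e-03 -2.74794001e+00]
```

View pics/p6.png

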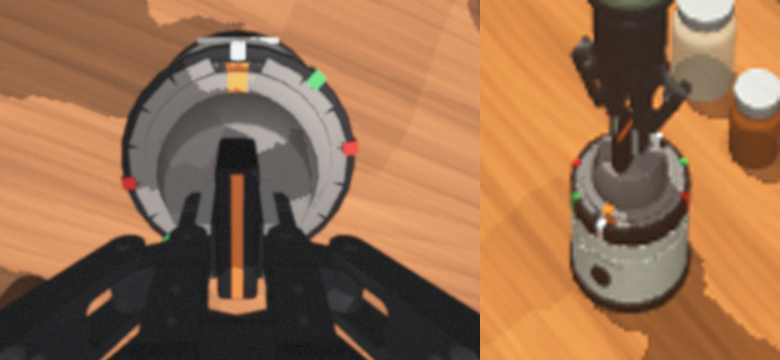

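The lid is seated with its lug at the white mark: TCP z is .153, which is the expected seated height, and the forces are small. Next I'll twist it clockwise, which is +z in the tool frame.

>>> {"method": "arm_command", "body": {"gripper": [0.8,0.8,0.8,0.8,0.8], "slide": [[0,0,0],[0,0,0],[0,0,0],[0,0,0],[0,0,0]], "turn": [[0,0,5],[0,0,10],[0,0,15],[0,0,20],[0,0,25]]}}

```text
clock: 14.72
position: [0.5573, 0.0397, 0.153]
tool_rot: [3.141, 0.002, 3.096]
force: [1.6, 2.3, 7.2]
grip_width: 0.0149
```

>>> {"method": "arm_command", "body": {"gripper": [0.8,0.8,0.8,0.8,0.8], "slide": [[0,0,0],[0,0,0],[0,0,0],[0,0,0],[0,0,0]], "turn": [[0,0,5],[0,0,10],[0,0,15],[0,0,19],[0,0,20]]}}

```text
clock: 15.35
position: [0.5574, 0.0399, 0.1531]
tool_rot: [3.14, 0.002, 2.749]
force: [3.0, 2.4, 7.2]
grip_width: 0.0147
```

>>> {"method": "arm_command", "body": {"gripper": [0.8,0.8,0.8,0.8], "slide": [[0,0,0],[0,0,0],[0,0,0],[0,0,0]], "turn": [[0,0,0],[0,0,0],[0,0,0],[0,0,0]]}}

```text
clock: 15.85
position: [0.5574, 0.04, 0.1531]
tool_rot: [3.14, 0.002, 2.75]
force: [2.0, 2.8, 6.7]
grip_width: 0.0149
```

```bash
python3 - <<'E'
from h import *
s=bot.observe();print(s["position"],s["force"],s["moment"],s["tool_rot"],s["grip_width"])
M=vision.camera_model("wrist");np.savez("w7",T=M["T"],mtx=M["mtx"])
a=vision.grab_frame("wrist");b=vision.grab_frame("side")
cv2.imwrite("pics/p7.png",np.vstack([np.hstack([cv2.resize(a[90:282,120:376],(480,360),interpolation=cv2.INTER_CUBIC),cv2.resize(b[136:236,205:305],(300,360),interpolation=cv2.INTER_CUBIC)])]))
E
```

```text
[0.55744075 0.03995573 0.15307003] [1.98769094 2.80787094 6.72521624] [ 0.42729295 -0.49913898  0.37974378] [3.14003192e+00 2.06628109e-03 2.75019347e+00] 0.014913030864828489
```

View pics/p7.png

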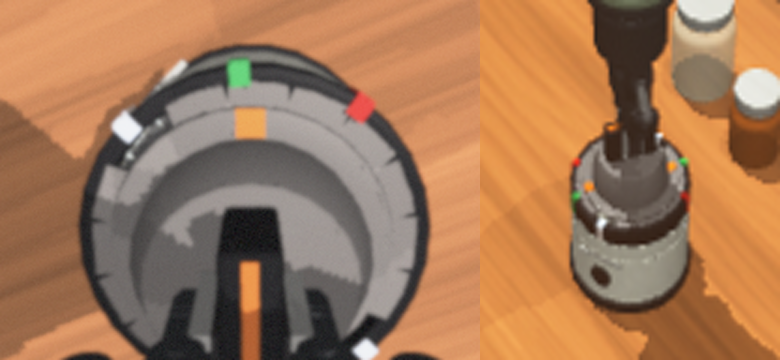

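The lug at (251,122) is about 5° past the green mark at (239,73). That is the intended lead, because the ring lags the lid by about 0.09 rad. The z moment rose by about 0.3 N m, so the spring is loaded. The lid is flat, still held, and nothing is moving, so I'm handing in.

```bash
python3 -c "
from workcell import job_done
print(job_done())"
```

```text
the job is handed in; nothing more can be done
None
```

The cup is in the well and released, and the lid is seated through the white gaps. I twisted the lid 45° clockwise and handed the job in still gripping it. The clock read about 16 s of the 56 s allowed.

**Last checks:**
- **Lid height:** TCP z was 0.153 m, the height expected with the lid seated. The force on the tool was about 7 N upward and 3 N sideways.
- **Twist:** the lug sat about 5° past the green mark. With the stated lag of about 0.09 rad, the switch ring should be near 0.69 rad, but I could not read it directly. The twisting moment rose by about 0.3 N m, which suggests the spring is loaded. The lid followed the gripper with no visible slip.
- **Bystanders:** I never reached for the jars, mug, pepper mill, bowl or spoon, and nothing in the pictures suggested contact. I did not measure their positions at the end.

**What went wrong:** the cup first went in about 7 mm off centre and pressed the well wall with 11 N, so I shifted it before letting go. Before the twist, the lid had an 8 N sideways load, which I relieved with a 1.5 mm shift. The top camera's positions were 3–5 mm off the close-up ones for the cup and grinder and up to about 10 mm for the lid, so I used the close-up ones.

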